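Clamp the stone block in the specimen vise

TASK

One of the two small vises on the microscope bench holds a loose stone block between its jaws. Crank that vise's handle clockwise until its sliding jaw clamps the block firmly against the fixed jaw, with the jaw's sprung face plate clearly pushed in, then let go of the handle. Leave the crank of the empty vise alone.

Things in the scene. Friction and masses are not known exactly. Their poses are not given: they have to be found in the camera images.
- crank: Steel crank of the loaded vise; upright axis, clockwise from above closes, 20 mm of jaw per rad, 2.8 rad in all, starts 0-0.7 rad from open. Origin on the axis, z=0 at the bench; own x points to the knob: black upright cylinder, 22 mm dia, 55 mm along x, 72-112 mm above the bench, spinning freely on the arm (arm top 70 mm). Needs about 5 N at the knob; stays where left, holding 12 N of jaw force.
- jaw: Its sliding jaw, 66 mm wide, top 49 mm above bench. Origin: bottom middle of the face of its sprung front plate (relaxed; gives up to 8 mm, 1.5 N/mm), on the 18 mm high bed. x = closing direction, level, from crank axis to fixed jaw, whose face is 136 mm from that axis. Bed fixed, 90 mm wide, from 50 behind to 165 mm ahead of axis. Fully open, knob points to -y; closing swings it via -x.
- specimen: Loose pale stone block on the vise bed between the jaws: 26 mm thick along its x (closing direction), 40 mm wide (y), 45 mm high; origin at the centre of its underside. Starts clear of the sliding jaw, up to 0.12 rad off square; the closing jaw pushes it up to the fixed jaw and squares it. Some 0.2 rad (4 mm of spring) more crank after that clamps it at 6 N.
- spare_knob (a point): Middle of the crank knob, 92 mm above the bench, of the other vise, identical but empty. Not to be moved.
Mind the look-alikes: they are no part of the job. What is shaped like the part that bears crank but orange is not meant.

How it is judged:
By the outcome, as a careful person would: the job done as asked, in the order asked, and still so for the second after the job is handed in, with the robot touching nothing.
It also fails if it takes over 32 s, if anything falls off the work surface, if the arm or the gripper's body presses on something with over 40 N, if the wrist force passes 120 N, or if a joint passes its speed limit or range.

ROBOT

A 6-joint arm with a two-finger parallel gripper is mounted at the origin on the work surface. World frame = base frame: x ahead of the robot, y to its left, z up, the work surface at z = 0. Lengths are in mm, angles in rad, forces in N, time in s.
With the tool pointing down it reaches from about 275 to 1000 mm from the base axis. Payload 8.4 kg.
Tool frame: the origin (TCP) lies at the very end of the fingers, on their centre line; the grasp point (between the pads) lies 19 mm behind it; z points along the fingers, y is the direction in which the jaws open and shut (so a half turn about z gives the same grasp; the last joint's range is limited). The gripper opens to 85 mm and grips with 20 to 120 N. Pads are 22 mm wide; open, the fingers measure 114 mm over their backs; the gripper's body (76 mm by 85 mm) begins 54 mm behind the grasp point. The pads swing forward as they close: fully open they stand 13 mm farther back than shut.
Start: joints at [-1.23, 0.353, 1.633, -0, 1.155, -0.002], TCP at [210.077, -588.639, 231.281] pointing down, gripper open.
Joint ranges: [-2.63, 2.63], [-0.92, 2.1], [0.06, 2.66], [-1.3, 4.44], [0, 2.69], [-3.02, 3.02]. Speed limits (rad/s): [2.22, 2.22, 2.79, 3.14, 3.14, 3.14].

INTERFACE

Orientations are given as [roll, pitch, yaw] about the fixed x, y, z axes, in that order (R = Rz(yaw) Ry(pitch) Rx(roll)).
In Python, from rig import sense, grab_frame, sign_off, masks_of gives the robot as it stands. The module is installed in compiled form; this text tells all that it offers.
- The arm moves only by the shell command python3 -m inch 'ROWS' [FORCE]. ROWS is JSON, a list of rows, each an object of numbers: "gripper": the finger opening in m, from 0 to 0.0854; "tx", "ty", "tz": the shift along the tool's x, y, z in m; "spin": the turn about the tool's z in degrees. In form: [{"gripper": .., "tx": .., "ty": .., "tz": .., "spin": ..}, ...]. A call has exactly 8 rows; each row shifts and turns the commanded pose from where the row before left it, along the tool's axes as they then stand; what a row does not reach is not made up. A row lasts 1/10 s, in which the tool goes at most 50 mm and 8.59 degrees, less where a joint would pass 70% of its speed; a pose out of reach is approached as far as the arm can. A call is refused whole if a number of a shift passes 0.05 or a number of a turn 8.59, either way. A call with a gripper value outside its range is refused whole. The fingers move at their own pace and stop on an object; FORCE is the grip in N (left out, the last holds). Time passes only in rows, so rows that do not move let the fingers close, or fill a call up. It gives the time, the measured TCP pose, the force and the opening at its end, in the units of the state.
- sense(): the state, without advancing time (a new reading comes with each control period).
- grab_frame(name): name is "side" or "top" or "wrist"; returns a dict with "pixels" (480x640x3 uint8, red, green, blue), "K" (3x3 intrinsics, pixels), "extrinsics" (4x4, takes a point from camera to world coordinates). Camera axes: x right, y down, z forward; pixel columns grow to the right and rows downward; lengths in mm; the calibration is good to about 2 mm. The wrist camera is an equidistant fisheye: a pixel r from the principal point sees the ray r / f radians off the axis. A picture is of the moment at which its call begins. There is no depth.
- sign_off(): hands the job in, once; it reports no verdict.
Trained networks look in the newest picture that a camera, given by its name, has taken for a name from the list of things; names that differ only in an ending like _2 or _b are one class to them, and where a whole thing is asked for, a point or a joint stands for the part that bears it (a point fixed in the world has none). Each returns a list of dicts, best first, with "conf" (0 to 1); they miss things now and then, are a little off and sometimes report something else, mostly with a low value. They report only what shows in the picture. A call takes as long as a camera call. They do not tell look-alikes from the thing itself.
- masks_of(camera, target): "pixels" (480x640 bool, what is visible of it) and "centre" ([row, column] in pixels, amid what is visible of it).
The state is a dict: "clock": time; "qpos": joint angles; "qvel": joint speeds; "joint_efforts": joint torques, N m; "eef_pos": TCP position; "tcp_rot": TCP orientation; "contact_force": force on the tool from outside, world axes, zero at the start; "wrist_torque": the same for the moment, N m; "opening": opening from 0.0 (shut) to 1.0 (fully open).
Only numpy, scipy, OpenCV 4.12 (cv2) and the standard library are available. Lean on these libraries where they do the work, as an engineer would, in place of code of your own. Each camera call takes 0.05 s, during which the arm holds its last target.

## Working session

There is one attempt and no reset: what is moved stays moved. The work goes in short steps, Python scripts to look and compute and a shell command to move; the robot and the scene stay as the last step left them, time stands still between calls to the robot, and variables do not carry over. Pictures are saved under pics/ and viewed, and the job is handed in when it is done.

```bash
mkdir -p pics
cat > h.py <<'E'
import numpy as np,cv2
from rig import sense,grab_frame,masks_of
def ray(f,row,col,fish=False):
    K=f["K"];E=np.array(f["extrinsics"]);x=(col-K[0][2])/K[0][0];y=(row-K[1][2])/K[1][1]
    if fish:
        r=np.hypot(x,y);d=np.array([np.sin(r)*x/r,np.sin(r)*y/r,np.cos(r)]) if r>1e-9 else np.array([0,0,1.])
    else: d=np.array([x,y,1.])
    return E[:3,3],E[:3,:3]@d
def atz(f,row,col,z,fish=False):
    o,d=ray(f,row,col,fish);return o+d*(z-o[2])/d[2]
def proj(f,p):
    E=np.linalg.inv(f["extrinsics"]);q=E[:3,:3]@np.array(p)+E[:3,3];q=np.array(f["K"])@q;return q[1]/q[2],q[0]/q[2]
E
python3 - <<'E'
from h import *
s=sense();print(s)
for c in ["side","top"]:
    f=grab_frame(c);cv2.imwrite(f"pics/{c}0.png",f["pixels"][:,:,::-1]);print(c,np.array(f["extrinsics"]).round(2).tolist(),np.array(f["K"]).tolist())
    for t in ["crank","jaw","specimen","spare_knob"]:
        for m in masks_of(c,t):
            print(t,round(m["conf"],2),m["centre"],m["pixels"].sum(),atz(f,*m["centre"],70)[:2].round())
E
```

```text
{'clock': 0.0, 'qpos': array([-1.23040726e+00,  3.53673624e-01,  1.63414807e+00, -1.31571723e-05,
        1.15519161e+00, -2.35677156e-03]), 'qvel': array([-0.00043304,  0.00040785, -0.00104985, -0.00016399, -0.00011155,
        0.00108384]), 'joint_efforts': array([-1.81647782e-03, -6.05249548e+01, -3.42062938e+01, -1.28890847e-04,
        9.38151759e-03,  9.11504139e-05]), 'eef_pos': array([ 209.90678082, -588.18391406,  230.53980798]), 'tcp_rot': array([-3.14017198e+00,  8.68140772e-06,  3.42751167e-01]), 'contact_force': array([0.10416717, 0.51928301, 0.02467292]), 'wrist_torque': array([-0.00169052,  0.03987699, -0.0329702 ]), 'opening': 1.004045465504116}
side [[-1.0, -0.07, 0.04, 419.73], [-0.08, 0.7, -0.71, 914.57], [0.02, -0.71, -0.7, 1038.09], [0.0, 0.0, 0.0, 1.0]] [[602.839775898203, 0.0, 307.6731079415943], [0.0, 602.839775898203, 227.89856046399186], [0.0, 0.0, 1.0]]
crank 0.53 [164.4, 299.8] 298 [ 517. -289.]
crank 0.53 [166.7, 407.4] 237 [ 243. -307.]
jaw 0.69 [189.0, 384.3] 319 [ 303. -214.]
jaw 0.54 [178.0, 273.7] 328 [ 577. -229.]
specimen 0.57 [171.9, 252.6] 256 [ 633. -248.]
spare_knob 0.63 [293.7, 256.0] 466 [570. 140.]
top [[0.0, -0.99, 0.13, 343.42], [-1.0, -0.01, -0.01, -6.18], [0.01, -0.13, -0.99, 1035.93], [0.0, 0.0, 0.0, 1.0]] [[521.9319276232571, 0.0, 319.57450568510916], [0.0, 521.9319276232571, 243.5270506038159], [0.0, 0.0, 1.0]]
crank 0.7 [211.8, 464.3] 547 [ 528. -284.]
crank 0.68 [368.6, 477.4] 598 [ 239. -299.]
jaw 0.89 [334.2, 455.0] 550 [ 301. -260.]
jaw 0.7 [182.6, 450.3] 673 [ 584. -259.]
specimen 0.91 [158.6, 457.6] 468 [ 631. -274.]
spare_knob 0.91 [190.8, 234.8] 527 [566. 149.]
```

View pics/top0.png

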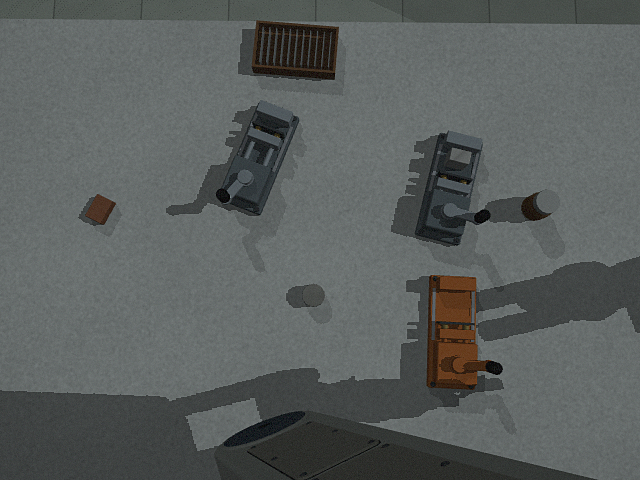

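View pics/side0.png

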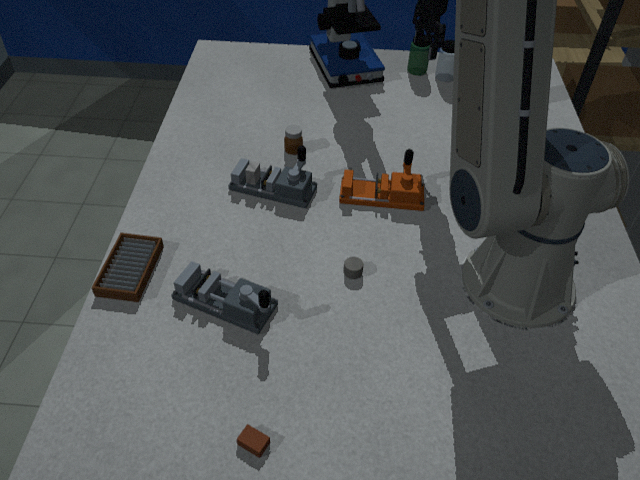

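Run:
```python
import cv2
a=cv2.imread("pics/top0.png")[110:270,390:540];b=cv2.imread("pics/side0.png")[110:270,210:360]
cv2.imwrite("pics/crop0.png",cv2.hconcat([cv2.resize(a,(400,427),interpolation=2),cv2.resize(b,(400,427),interpolation=2)]))
```

```text
(no output)
```

View pics/crop0.png

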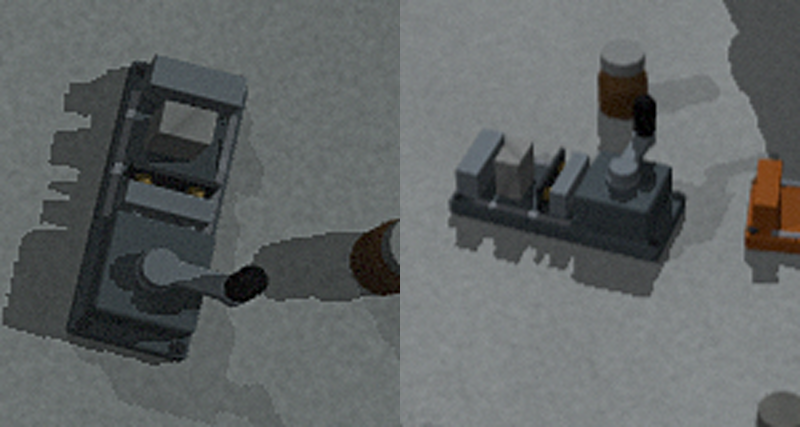

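Look-alikes: grey vise with the pale block, knob at top px (row 215, col 482), is the loaded one. The empty grey vise's knob at (195, 223) and the orange vise's knob at (368, 494) are not meant. The crop shows the block between the jaws of the first one. Next I fit its pose.

Run:
```python
import cv2
a=cv2.imread("pics/top0.png")[125:250,405:505]
cv2.imwrite("pics/c1.png",cv2.convertScaleAbs(cv2.resize(a,(480,600),interpolation=2),alpha=1.5))
b=cv2.imread("pics/side0.png")[140:215,220:325]
cv2.imwrite("pics/c2.png",cv2.convertScaleAbs(cv2.resize(b,(798,570),interpolation=2),alpha=1.5))
```

```text
(no output)
```

View pics/c1.png

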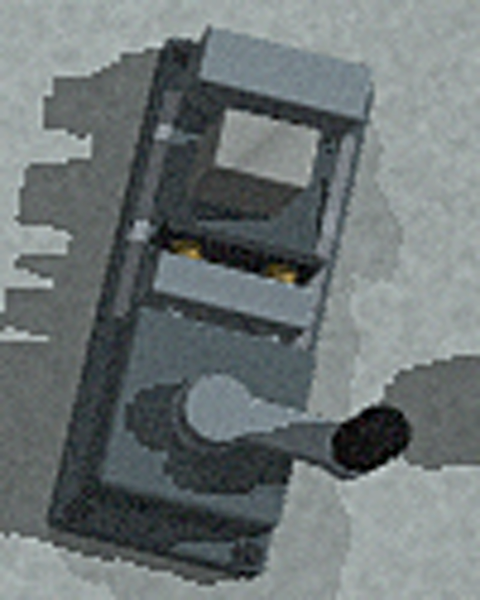

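View pics/c2.png

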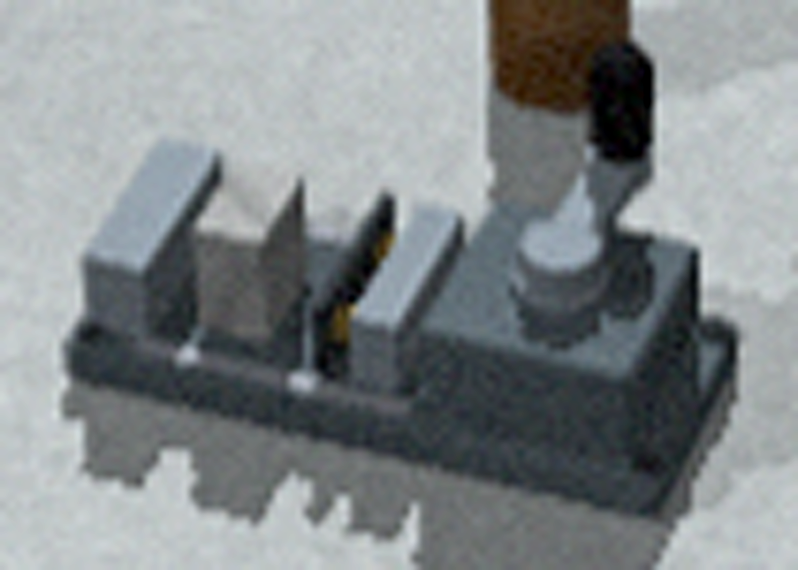

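Run:
```python
from h import *
ft=grab_frame("top");fs=grab_frame("side")
T=lambda u,v:(125+v/4.8,405+u/4.8)
S=lambda u,v:(140+v/7.6,220+u/7.6)
def tri(a,b):
    o1,d1=ray(ft,*a);o2,d2=ray(fs,*b);A=np.zeros((3,3));r=np.zeros(3)
    for o,d in((o1,d1),(o2,d2)):
        d=d/np.linalg.norm(d);P=np.eye(3)-np.outer(d,d);A+=P;r+=P@o
    return np.linalg.solve(A,r).round(1)
print("knob tri",tri(T(371,440),S(620,102)),"top@92",atz(ft,*T(371,440),92).round(1),"side@92",atz(fs,*S(620,102),92).round(1))
print("boss tri",tri(T(218,407),S(563,243)),"top@70",atz(ft,*T(218,407),70).round(1),"side@70",atz(fs,*S(563,243),70).round(1))
k=atz(ft,*T(371,440),92);b=atz(ft,*T(218,407),70);print("r,ang",np.hypot(*(k-b)[:2]),np.arctan2(*(k-b)[1::-1]))
for n,p,q,z in[("bedL",(55,522),(168,40),18),("fixtop",(205,80),(360,122),49),("fixback",(210,28),(370,70),49),("jawback",(158,285),(303,330),49)]:
    P=atz(ft,*T(*p),z);Q=atz(ft,*T(*q),z);d=Q-P;print(n,P.round(1),Q.round(1),np.hypot(*d[:2]).round(1),np.arctan2(d[1],d[0]).round(3))
for n,p,q in[("side jawfrontedge",(155,262),(220,155)),("side fixed face edge",(145,270),(218,160))]:
    P=atz(fs,*S(*p),49);Q=atz(fs,*S(*q),49);d=Q-P;print(n,P.round(1),Q.round(1),np.arctan2(d[1],d[0]).round(3))
for m in masks_of("top","spare_knob"):print("spare",m["conf"],m["centre"])
```

```text
knob tri [ 515.2 -311.8   88. ] top@92 [ 515.  -310.6   92. ] side@92 [ 514.3 -306.4   92. ]
boss tri [ 530.3 -257.7   70.2] top@70 [ 531.8 -257.9   70. ] side@70 [ 528.9 -257.4   70. ]
r,ang 55.24129768478576 -1.8794554670525425
bedL [ 493.5 -203.1   18. ] [ 699.1 -254.6   18. ] 212.0 -0.245
fixtop [ 671.5 -261.7   49. ] [ 654.2 -324.5   49. ] 65.1 -1.839
fixback [ 693.5 -264.3   49. ] [ 676.1 -329.3   49. ] 67.2 -1.831
jawback [ 585.8 -240.5   49. ] [ 567.6 -298.5   49. ] 60.8 -1.874
side jawfrontedge [ 666.7 -259.5   49. ] [ 653.4 -318.7   49. ] -1.792
side fixed face edge [ 669.4 -255.1   49. ] [ 653.7 -315.9   49. ] -1.823
spare 0.64 [189.5, 234.1]
```

```bash
python3 -m inch '[{"gripper":0.0854,"tx":0.042,"ty":-0.0177,"tz":0},{"tx":0.042,"ty":-0.0177},{"tx":0.042,"ty":-0.0177},{"tx":0.042,"ty":-0.0177},{"tx":0.042,"ty":-0.0177},{"tx":0.042,"ty":-0.0177},{"tx":0.042,"ty":-0.0177},{"tx":0.042,"ty":-0.0177}]' 40; python3 -m inch '[{"tx":0.042,"ty":-0.0177},{"spin":-7.5},{"spin":-7.5},{"spin":-7.5},{"spin":-7.5},{"spin":-7.5},{"spin":-7.5},{"spin":-7.5}]'
python3 - <<'E'
from h import *
s=sense();print(s["clock"],s["eef_pos"],s["tcp_rot"],s["qpos"],s["contact_force"])
f=grab_frame("wrist");cv2.imwrite("pics/w1.png",f["pixels"][:,:,::-1])
E
```

```text
0.65 [ 210.08457708 -588.64207146  231.30140607] [3.14154500e+00 9.41037879e-06 3.42789198e-01] [-1.23038534e+00  3.52961170e-01  1.63340894e+00 -1.01621855e-05
  1.15517488e+00 -2.37410936e-03] [-0.35312725  0.31710599 -0.47382708]$[0]: bad value
$[0]: bad value
```

View pics/w1.png

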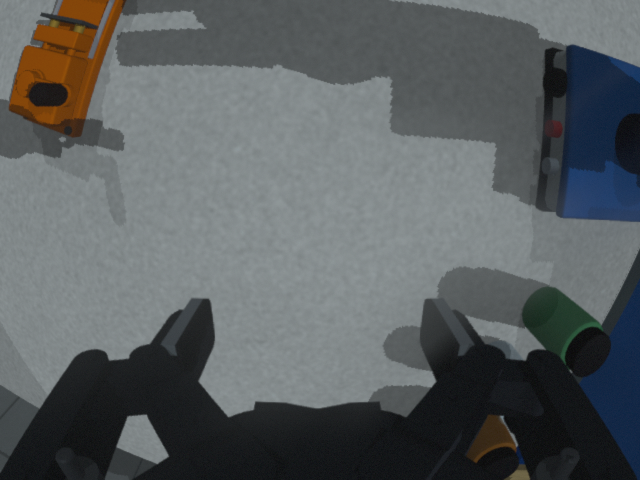

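The picture is still from the start pose (orange vise upper left, microscope right). The rows were refused because every row needs all its keys.

```bash
python3 -m inch '[{"gripper":0.0854,"tx":0.042,"ty":-0.0177,"tz":0,"spin":0},{"gripper":0.0854,"tx":0.042,"ty":-0.0177,"tz":0,"spin":0},{"gripper":0.0854,"tx":0.042,"ty":-0.0177,"tz":0,"spin":0},{"gripper":0.0854,"tx":0.042,"ty":-0.0177,"tz":0,"spin":0},{"gripper":0.0854,"tx":0.042,"ty":-0.0177,"tz":0,"spin":0},{"gripper":0.0854,"tx":0.042,"ty":-0.0177,"tz":0,"spin":0},{"gripper":0.0854,"tx":0.042,"ty":-0.0177,"tz":0,"spin":0},{"gripper":0.0854,"tx":0.042,"ty":-0.0177,"tz":0,"spin":0}]' 40; python3 -m inch '[{"gripper":0.0854,"tx":0.042,"ty":-0.0177,"tz":0,"spin":0},{"gripper":0.0854,"tx":0,"ty":0,"tz":0,"spin":-7.5},{"gripper":0.0854,"tx":0,"ty":0,"tz":0,"spin":-7.5},{"gripper":0.0854,"tx":0,"ty":0,"tz":0,"spin":-7.5},{"gripper":0.0854,"tx":0,"ty":0,"tz":0,"spin":-7.5},{"gripper":0.0854,"tx":0,"ty":0,"tz":0,"spin":-7.5},{"gripper":0.0854,"tx":0,"ty":0,"tz":0,"spin":-7.5},{"gripper":0.0854,"tx":0,"ty":0,"tz":0,"spin":-7.5}]'
python3 - <<'E'
from h import *
s=sense();print(s["clock"],s["eef_pos"],s["tcp_rot"],s["qpos"],s["contact_force"])
f=grab_frame("wrist");cv2.imwrite("pics/w2.png",f["pixels"][:,:,::-1])
s=sense();print(s["clock"],s["eef_pos"],s["tcp_rot"])
for m in masks_of("wrist","crank"):
    ys,xs=np.where(m["pixels"]);print(m["conf"],m["centre"],atz(f,*m["centre"],90,True))
E
```

```text
clock: 1.5
eef_pos: [480.2, -340.9, 231.5]
tcp_rot: [3.141, -0.0, 0.343]
contact_force: [0.7, -0.4, -1.8]
opening: 0.998
clock: 2.3
eef_pos: [512.5, -311.5, 231.3]
tcp_rot: [3.142, 0.0, 1.265]
contact_force: [0.3, -0.4, -0.4]
opening: 1.002
2.3 [ 512.5465988  -311.53333693  231.34007526] [3.14152965e+00 2.16777186e-05 1.26455876e+00] [-5.48643233e-01  3.14051738e-01  1.68919461e+00 -6.52100789e-06
  1.13827994e+00 -2.42402931e-01] [ 0.34225266 -0.4473973  -0.35802407]
2.35 [ 512.55653602 -311.55052528  231.32163794] [3.14151207e+00 7.72723944e-06 1.27220079e+00]
0.75 [284.0, 68.3] [ 257.46599264 -293.63170065   90.        ]
0.58 [177.7, 319.2] [ 524.16324603 -276.99802433   90.        ]
```

View pics/w2.png

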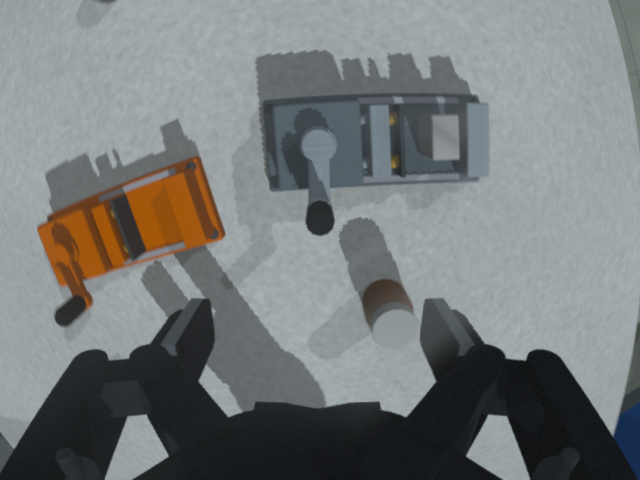

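Run:
```python
from h import *
fw=grab_frame("wrist");ft=grab_frame("top");fs=grab_frame("side")
for r,c,z in[(217,320,92),(215,320,102),(145,318,70)]:print(z,atz(fw,r,c,z,True).round(1))
o1,d1=ray(ft,205,543);o2,d2=ray(fs,131,293)
A=np.stack([d1,-d2],1);t=np.linalg.lstsq(A,o2-o1,rcond=None)[0];print("jar lid",o1+d1*t[0],o2+d2*t[1])
```

```text
92 [ 515.5 -306.4   92. ]
102 [ 516.7 -302.6  102. ]
70 [ 530.9 -253.7   70. ]
jar lid [ 543.01827164 -435.33812176   65.40783456] [ 548.50076068 -435.76085668   66.72229206]
```

```bash
python3 -m inch '[{"gripper":0.0854,"tx":0.003,"ty":0.0015,"tz":0.03,"spin":0},{"gripper":0.0854,"tx":0,"ty":0,"tz":0.04,"spin":0},{"gripper":0.07,"tx":0,"ty":0,"tz":0.04,"spin":0},{"gripper":0.06,"tx":0,"ty":0,"tz":0.025,"spin":0},{"gripper":0.05,"tx":0,"ty":0,"tz":0.014,"spin":0},{"gripper":0.04,"tx":0,"ty":0,"tz":0,"spin":0},{"gripper":0.036,"tx":0,"ty":0,"tz":0,"spin":0},{"gripper":0.036,"tx":0,"ty":0,"tz":0,"spin":0}]' 40
python3 - <<'E'
from h import *
f=grab_frame("wrist");cv2.imwrite("pics/w3.png",f["pixels"][:,:,::-1])
s=sense();print(s["clock"],s["eef_pos"],s["tcp_rot"])
E
```

```text
clock: 3.35
eef_pos: [516.0, -309.8, 84.0]
tcp_rot: [3.139, 0.001, 1.259]
contact_force: [0.6, -1.5, -0.6]
opening: 0.421
3.4 [ 515.90136098 -309.76534475   83.92640548] [3.13897136e+00 6.30632512e-04 1.25876055e+00]
```

View pics/w3.png

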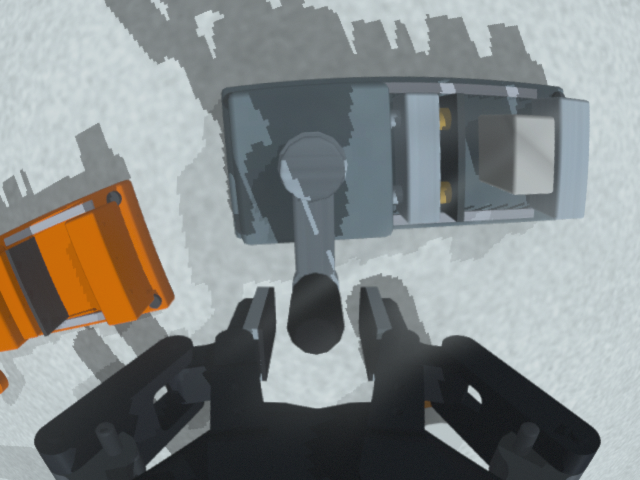

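The knob, at (315, 317), sits midway between the pads. I close to a loose cage, then start the arc.

```bash
python3 -m inch '[{"gripper":0.025,"tx":0,"ty":0,"tz":0,"spin":0},{"gripper":0.025,"tx":0,"ty":0,"tz":0,"spin":0},{"gripper":0.025,"tx":0,"ty":0,"tz":0,"spin":0},{"gripper":0.025,"tx":0.0002,"ty":-0.0048,"tz":0,"spin":5},{"gripper":0.025,"tx":0.0002,"ty":-0.0048,"tz":0,"spin":5},{"gripper":0.025,"tx":0.0002,"ty":-0.0048,"tz":0,"spin":5},{"gripper":0.025,"tx":0.0002,"ty":-0.0048,"tz":0,"spin":5},{"gripper":0.025,"tx":0.0002,"ty":-0.0048,"tz":0,"spin":5}]' 20
python3 - <<'E'
from h import *
f=grab_frame("wrist");cv2.imwrite("pics/w4.png",f["pixels"][:,:,::-1])
s=sense();print(s["clock"],s["eef_pos"],s["tcp_rot"],s["opening"]*85,s["contact_force"])
p=s["eef_pos"]-[530.7,-256.5,0];print(np.hypot(*p[:2]),np.arctan2(p[1],p[0])+np.pi)
E
```

```text
clock: 4.2
eef_pos: [495.6, -298.1, 82.8]
tcp_rot: [3.138, -0.001, 0.819]
contact_force: [2.9, -3.5, -2.4]
opening: 0.29
4.25 [ 494.868821   -297.51425657   82.73063675] [ 3.13907378e+00 -4.40418354e-04  8.13986050e-01] 25.01555154123017 [ 1.98227093 -2.190803    1.48916892]
54.46138659929989 0.8527442487633121
```

View pics/w4.png

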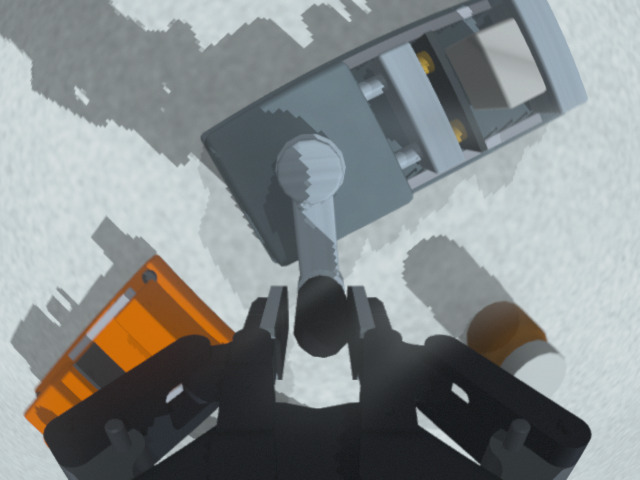

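The cage moves the crank and the jaw is advancing, with knob at (315, 322) still between the pads.

```bash
python3 -m inch '[{"gripper":0.025,"tx":0.0002,"ty":-0.0048,"tz":0,"spin":5},{"gripper":0.025,"tx":0.0002,"ty":-0.0048,"tz":0,"spin":5},{"gripper":0.025,"tx":0.0002,"ty":-0.0048,"tz":0,"spin":5},{"gripper":0.025,"tx":0.0002,"ty":-0.0048,"tz":0,"spin":5},{"gripper":0.025,"tx":0.0002,"ty":-0.0048,"tz":0,"spin":5},{"gripper":0.025,"tx":0.0002,"ty":-0.0048,"tz":0,"spin":5},{"gripper":0.025,"tx":0.0002,"ty":-0.0048,"tz":0,"spin":5},{"gripper":0.025,"tx":0.0002,"ty":-0.0048,"tz":0,"spin":5}]' 20
python3 - <<'E'
from h import *
f=grab_frame("wrist");cv2.imwrite("pics/w5.png",f["pixels"][:,:,::-1])
f=grab_frame("top");cv2.imwrite("pics/t5.png",cv2.resize(f["pixels"][120:260,380:520,::-1],(600,600),interpolation=2))
s=sense();print(s["clock"],s["eef_pos"],s["tcp_rot"],s["opening"]*85,s["contact_force"])
p=s["eef_pos"]-[530.7,-256.5,0];print(np.hypot(*p[:2]),np.arctan2(p[1],p[0])+np.pi)
E
```

```text
clock: 5.05
eef_pos: [477.8, -264.6, 82.8]
tcp_rot: [3.14, -0.001, 0.123]
contact_force: [0.3, -5.8, -0.9]
opening: 0.291
5.15 [ 477.4661765  -264.02643738   82.70443159] [ 3.14046542e+00 -7.73831490e-04  1.25134929e-01] 24.947413658187916 [-0.13586425 -2.76194071  1.34357773]
53.763251615986995 0.14045356545439036
```

View pics/w5.png

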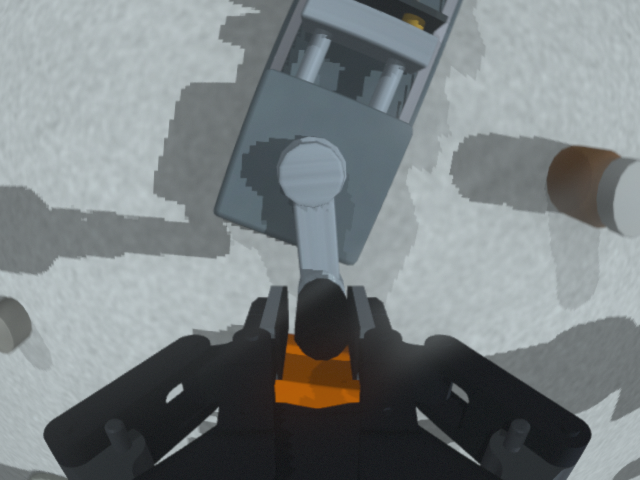

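View pics/t5.png

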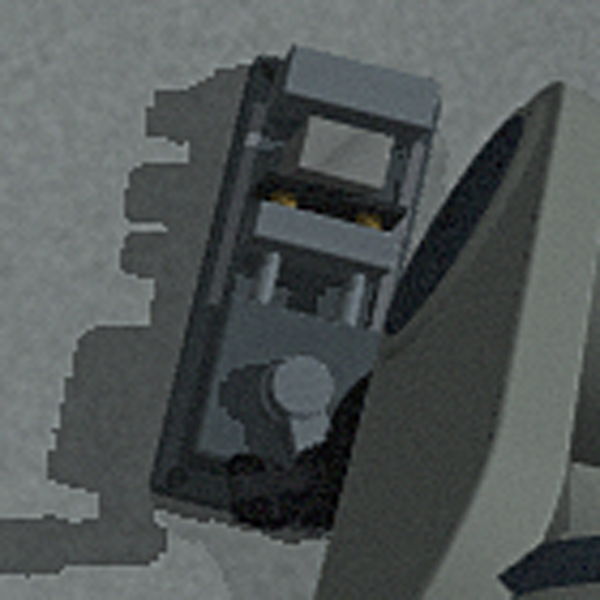

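Jaw is about to reach the block, and I expect about 0.7 rad to squareness plus the clamp. One more call of 40°, then look.

```bash
python3 -m inch '[{"gripper":0.025,"tx":0.0002,"ty":-0.0048,"tz":0,"spin":5},{"gripper":0.025,"tx":0.0002,"ty":-0.0048,"tz":0,"spin":5},{"gripper":0.025,"tx":0.0002,"ty":-0.0048,"tz":0,"spin":5},{"gripper":0.025,"tx":0.0002,"ty":-0.0048,"tz":0,"spin":5},{"gripper":0.025,"tx":0.0002,"ty":-0.0048,"tz":0,"spin":5},{"gripper":0.025,"tx":0.0001,"ty":-0.0048,"tz":0,"spin":5},{"gripper":0.025,"tx":0.0001,"ty":-0.0048,"tz":0,"spin":5},{"gripper":0.025,"tx":0,"ty":0,"tz":0,"spin":0}]' 20
python3 - <<'E'
from h import *
f=grab_frame("wrist");cv2.imwrite("pics/w6.png",f["pixels"][:,:,::-1])
f=grab_frame("top");cv2.imwrite("pics/t6.png",cv2.resize(f["pixels"][120:220,400:500,::-1],(600,600),interpolation=2))
f=grab_frame("side");cv2.imwrite("pics/s6.png",cv2.resize(f["pixels"][140:215,220:325,::-1],(798,570),interpolation=2))
s=sense();print(s["clock"],s["eef_pos"],s["tcp_rot"],s["qpos"][5],s["opening"]*85,s["contact_force"])
p=s["eef_pos"]-[530.7,-256.5,0];print(np.hypot(*p[:2]),np.arctan2(p[1],p[0])+np.pi)
E
```

```text
clock: 5.95
eef_pos: [482.7, -231.1, 82.5]
tcp_rot: [3.141, 0.0, -0.484]
contact_force: [-1.4, -1.8, 1.4]
opening: 0.293
6.1 [ 482.61899352 -231.05734517   82.2313816 ] [-3.14146274e+00  3.16178220e-04 -4.82500497e-01] 1.603754581033335 24.72078669337718 [-0.78472085 -1.13982678  1.23186004]
54.39771933778906 5.796480966188838
```

View pics/s6.png

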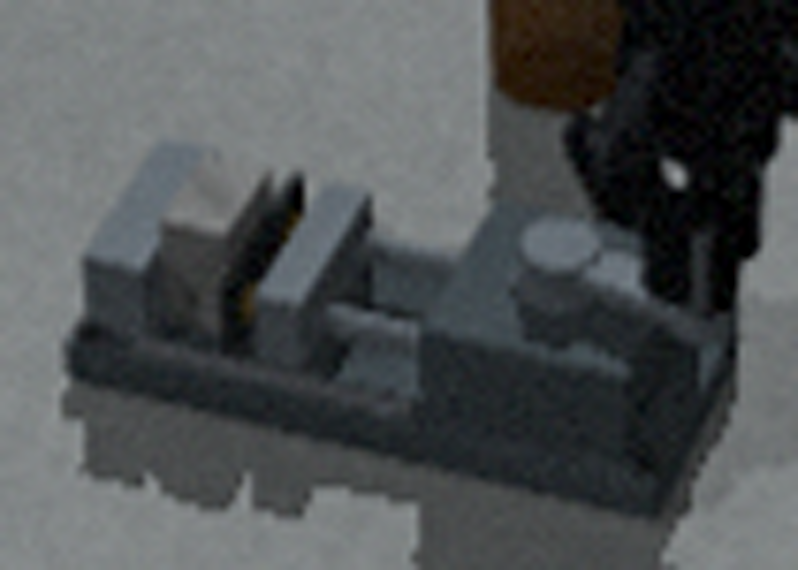

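View pics/t6.png

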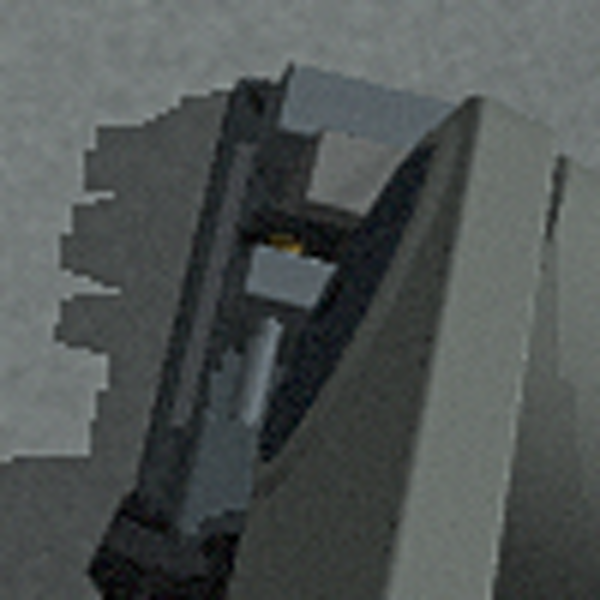

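View pics/w6.png

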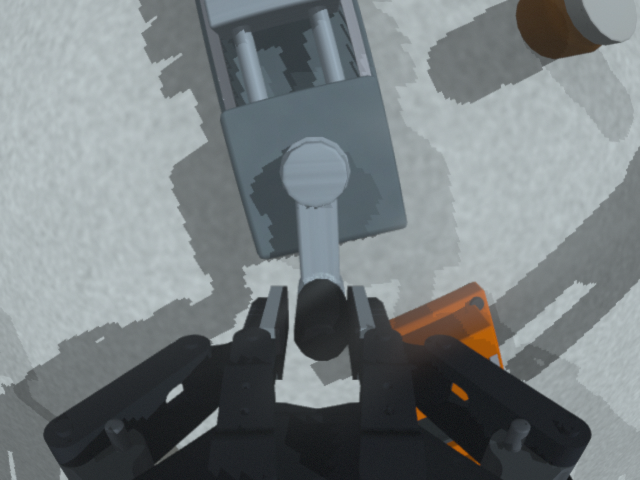

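Block is almost at the fixed jaw; the plate still looks relaxed. Another 15°.

```bash
python3 -m inch '[{"gripper":0.025,"tx":0.0002,"ty":-0.0048,"tz":0,"spin":5},{"gripper":0.025,"tx":0.0002,"ty":-0.0048,"tz":0,"spin":5},{"gripper":0.025,"tx":0.0001,"ty":-0.0048,"tz":0,"spin":5},{"gripper":0.025,"tx":0,"ty":0,"tz":0,"spin":0},{"gripper":0.025,"tx":0,"ty":0,"tz":0,"spin":0},{"gripper":0.025,"tx":0,"ty":0,"tz":0,"spin":0},{"gripper":0.025,"tx":0,"ty":0,"tz":0,"spin":0},{"gripper":0.025,"tx":0,"ty":0,"tz":0,"spin":0}]' 20
python3 - <<'E'
from h import *
f=grab_frame("side");cv2.imwrite("pics/s7.png",cv2.resize(f["pixels"][140:215,220:325,::-1],(798,570),interpolation=2))
f=grab_frame("top");cv2.imwrite("pics/t7.png",cv2.resize(f["pixels"][120:220,400:500,::-1],(600,600),interpolation=2))
s=sense();print(s["clock"],s["eef_pos"],s["tcp_rot"],s["qpos"][5],s["opening"]*85,s["contact_force"])
p=s["eef_pos"]-[530.7,-256.5,0];print(np.hypot(*p[:2]),np.arctan2(p[1],p[0])+np.pi)
E
```

```text
clock: 6.9
eef_pos: [490.5, -219.4, 82.2]
tcp_rot: [3.141, 0.001, -0.747]
contact_force: [-3.5, -4.0, 2.5]
opening: 0.295
7.0 [ 490.50599752 -219.38927526   82.2148729 ] [ 3.14106046e+00  5.59298447e-04 -7.46628812e-01] 1.8945830696830064 25.00277789469207 [-4.31758392 -3.64644944  3.34606373]
54.70615802458837 5.5376507389320455
```

View pics/s7.png

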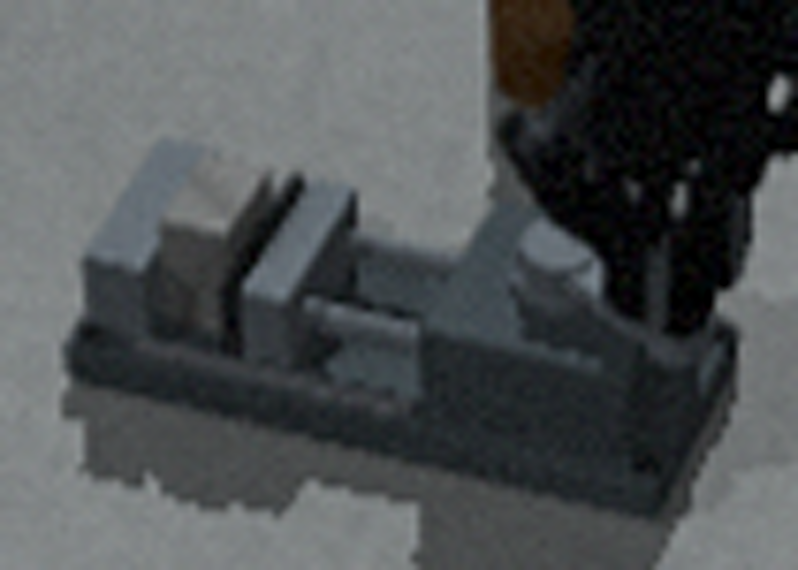

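View pics/t7.png

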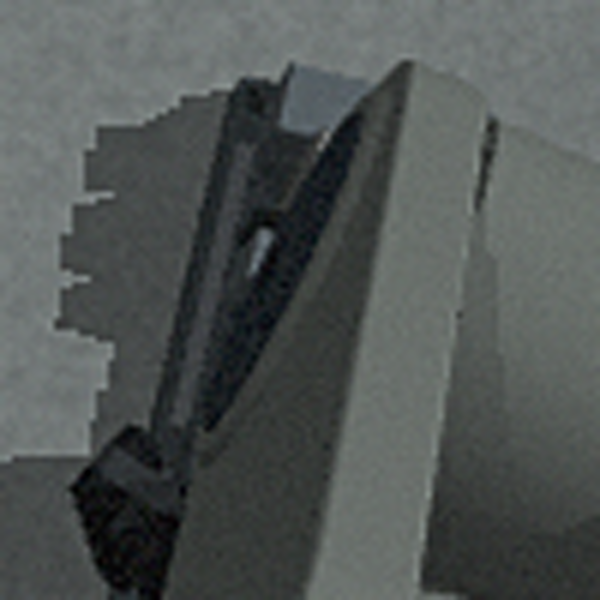

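Run:
```python
from h import *
fs=grab_frame("side")
S=lambda u,v:(140+v/7.6,220+u/7.6)
u=np.array([np.cos(-.25),np.sin(-.25)])
for n,p in[("back far 0",(462,220)),("front far 0",(412,205)),("platefar 0",(390,193)),("back far 6",(371,198)),("front far6",(322,188)),("plate far6",(300,175)),("back far7",(356,194)),("front far7",(308,182)),("plate7",(300,178)),("fixface",(218,157)),("blk6",(270,172)),("blk7",(270,172))]:
    z=63 if "blk" in n else 49
    P=atz(fs,*S(*p),z)[:2]-[530.7,-256.5];print(n,(P@u).round(1))
```

```text
back far 0 43.4
front far 0 62.3
platefar 0 71.7
back far 6 76.8
front far6 94.5
plate far6 104.3
back far7 82.4
front far7 100.3
plate7 103.6
fixface 134.5
blk6 107.3
blk7 107.3
```

The block is stationary against the fixed jaw. The plate-to-jaw offset shrank from about 9.6 to 3.3 mm, so compression is about 5–6 mm of 8, which is clamped. Now release and lift.

```bash
python3 -m inch '[{"gripper":0.03,"tx":0,"ty":0,"tz":0,"spin":0},{"gripper":0.04,"tx":0,"ty":0,"tz":0,"spin":0},{"gripper":0.05,"tx":0,"ty":0,"tz":0,"spin":0},{"gripper":0.05,"tx":0,"ty":0,"tz":0,"spin":0},{"gripper":0.05,"tx":0,"ty":0,"tz":-0.02,"spin":0},{"gripper":0.05,"tx":0,"ty":0,"tz":-0.04,"spin":0},{"gripper":0.05,"tx":0,"ty":0,"tz":-0.05,"spin":0},{"gripper":0.05,"tx":0,"ty":0,"tz":-0.05,"spin":0}]' 20
python3 -m inch '[{"gripper":0.05,"tx":-0.04,"ty":0,"tz":0,"spin":0},{"gripper":0.05,"tx":-0.04,"ty":0,"tz":0,"spin":0},{"gripper":0.05,"tx":-0.04,"ty":0,"tz":0,"spin":0},{"gripper":0.05,"tx":-0.03,"ty":0,"tz":0,"spin":0},{"gripper":0.05,"tx":-0.03,"ty":0,"tz":0,"spin":0},{"gripper":0.05,"tx":-0.03,"ty":0,"tz":0,"spin":0},{"gripper":0.05,"tx":0,"ty":0,"tz":0,"spin":0},{"gripper":0.05,"tx":0,"ty":0,"tz":0,"spin":0}]' 20
python3 - <<'E'
from h import *
f=grab_frame("side");a=cv2.resize(f["pixels"][140:215,220:325,::-1],(560,400),interpolation=2)
f=grab_frame("top");b=cv2.resize(f["pixels"][125:250,400:475,::-1],(240,400),interpolation=2)
cv2.imwrite("pics/f8.png",cv2.convertScaleAbs(cv2.hconcat([a,b]),alpha=1.5));cv2.imwrite("pics/t8.png",f["pixels"][:,:,::-1])
s=sense();print(s["clock"],s["eef_pos"],s["contact_force"])
for m in masks_of("top","spare_knob"):print("spare",m["conf"],m["centre"])
E
```

```text
clock: 7.85
eef_pos: [490.5, -218.8, 243.7]
tcp_rot: [3.141, 0.001, -0.748]
contact_force: [0.7, -0.0, 0.2]
opening: 0.587
clock: 8.65
eef_pos: [337.4, -76.3, 242.7]
tcp_rot: [-3.141, -0.001, -0.747]
contact_force: [1.0, -0.4, 0.2]
opening: 0.583
8.75 [337.98684208 -76.77265172 242.59014288] [0.21539776 0.10733734 0.81933236]
spare 0.65 [191.5, 232.9]
```

View pics/f8.png

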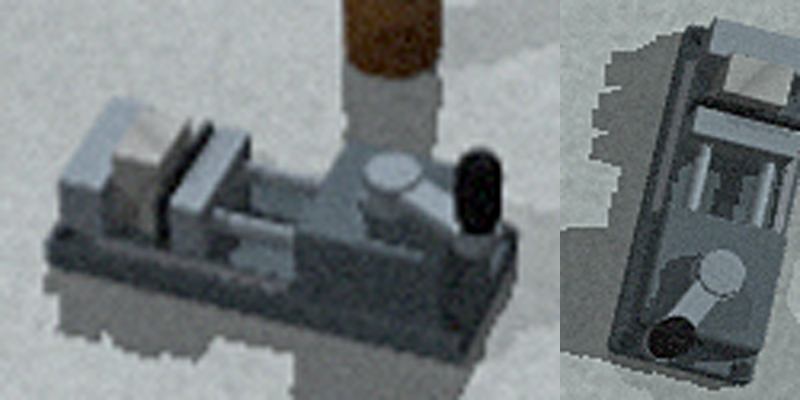

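View pics/t8.png

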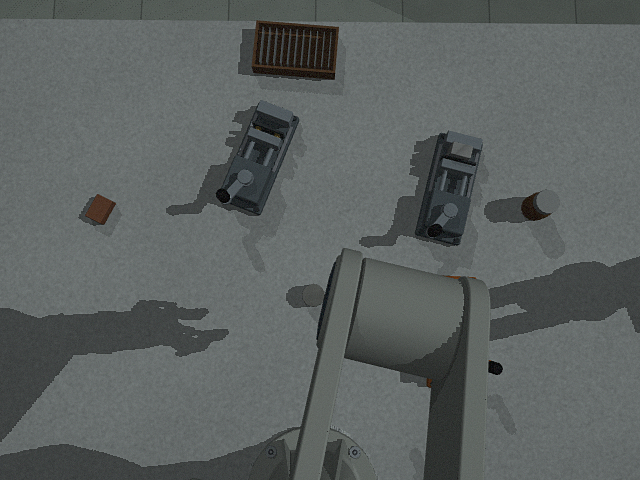

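```bash
python3 -c "
from rig import sign_off;print(sign_off())"
```

```text
the job is handed in; nothing more can be done
None
```

I cranked the loaded grey vise clockwise by about 2.0 rad, opened the gripper, lifted clear and handed the job in at about 8.8 s. I moved the knob with the fingers closed loosely round it.

- **Clamping:** Over the last 15° the jaw advanced about 5.5 mm while the block stayed still against the fixed jaw. That means the sprung plate is pushed in about 5–6 mm, or roughly 8 N. The springs, visible before, are hidden now.
- **After release:** The crank and jaw look unchanged in the side and top pictures, and the force on the tool is about zero.
- **Other parts:** The empty vise's knob is where it was, within about 2 px. The orange vise was not touched.
- **Forces:** The contact force readings I took never exceeded about 7 N.
- **Refused command:** My first move command was refused for missing row keys, and nothing moved.
- **Less certain:** The plate's absolute position came out about 5 mm short of the expected 110 mm. The compression figure therefore rests on relative motion between pictures.

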